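# Stand the fallen glaze test tiles back on their feet

## Task

Two of the L-shaped glaze test tiles have fallen onto their backs, with the foot sticking up in the air. With the fingertips only, push the foot of each one over until the tile stands upright on its foot again, about where it lay: do not pick up, carry or shove the tiles across the table. Leave the standing tiles, the cups, the jar, the brush and the wooden rib as they are.

Things in the scene. Friction and masses are not known exactly. Their poses are not given: they have to be found in the camera images.
- tile_a: fallen L-shaped glaze test tile, 50 mm wide, 110 g: plate 70 mm long, 8 thick; foot 62 mm long, 10 thick (outside lengths). Lies on its back, plate flat on the table, foot sticking up. Origin: middle of the outer heel edge (where plate and foot meet), on the table. x: from the heel along the plate (points up once it stands); z: along the foot (up while it lies); y: along the heel edge
- tile_b: fallen L-shaped glaze test tile, 50 mm wide, 110 g: plate 70 mm long, 8 thick; foot 62 mm long, 10 thick (outside lengths). Lies on its back, plate flat on the table, foot sticking up. Origin: middle of the outer heel edge (where plate and foot meet), on the table. x: from the heel along the plate (points up once it stands); z: along the foot (up while it lies); y: along the heel edge
- tile_a_foot_end (a point): middle of the free end of that tile's foot, on the face towards the plate; 62 mm up while it lies. A level push here, away from the plate, turns the loose tile about its heel edge with little slip (friction on the table about 0.5 to 0.7; push high, low pushes slide it); past about 50 degrees it drops onto its foot by itself, the foot lying on the side away from where the plate lay
- tile_b_foot_end (a point): middle of the free end of that tile's foot, on the face towards the plate; 62 mm up while it lies. A level push here, away from the plate, turns the loose tile about its heel edge with little slip (friction on the table about 0.5 to 0.7; push high, low pushes slide it); past about 50 degrees it drops onto its foot by itself, the foot lying on the side away from where the plate lay
- standing_tile_far: bystander: an L-shaped test tile of the same make, already standing on its foot, 70 mm tall, 50 mm wide, 8 mm thick, foot 62 mm long. Origin: middle of its lower back edge, on the table; the farther of the two between the fallen tiles
- standing_tile_near: bystander: an L-shaped test tile of the same make, already standing on its foot, 70 mm tall, 50 mm wide, 8 mm thick, foot 62 mm long. Origin: middle of its lower back edge, on the table; the nearer of the two
- cup_left: bystander: upright stoneware cup, 90 mm tall, 82 mm across the rim, beyond the tiles, on the left. Origin: centre of its underside
- cup_right: bystander: the same kind of cup, on the right. Origin: centre of its underside
- glaze_jar: bystander: upright lidded jar, 95 mm tall, 72 mm across, far left. Origin: centre of its underside
- brush: bystander: brush lying on the table, far right. Origin: middle of its underside
- wooden_rib: bystander: flat wooden potter's rib, 100 x 55 x 6 mm, on the left. Origin: centre of its underside
There are look-alikes about, which are no part of the job. What is shaped like the tile_a but red or yellow is not meant.

How it is judged:
At the end, for the whole second after the job is handed in: Both fallen tiles stand on their feet on the table, plate upright within 0.1 rad (6 degrees), heel edge on the table within 5 mm and within 80 mm of where it lay, at rest; every bystander within 20 mm of where it was, and those that stood or lay flat still do (within 0.1 rad) (angle between each of tile_a, tile_b's own x axis and vertical below 0.1 rad and height (world z) of each of tile_a, tile_b below 0.005 m and distance of each of tile_a, tile_b from where it was at the start of the episode below 0.08 m and linear speed of each of tile_a, tile_b below 0.02 m/s and angular speed of each of tile_a, tile_b below 0.1 rad/s and distance of each of standing_tile_far, standing_tile_near, cup_left, cup_right, glaze_jar, brush, wooden_rib from where it was at the start of the episode below 0.02 m and angle between each of standing_tile_far, standing_tile_near, cup_left, cup_right, glaze_jar, wooden_rib's own z axis and vertical below 0.1 rad); the robot touches nothing.
It fails at once if a tile is lifted: its heel edge leaves the table by more than 15 mm (height (world z) of any of tile_a, tile_b above 0.015 m).
It fails at once if a tile is carried or shoved: its heel edge is more than 120 mm from where it lay (distance of any of tile_a, tile_b from where it was at the start of the episode above 0.12 m).
It fails at once if a bystander is moved by more than 30 mm (distance of any of standing_tile_far, standing_tile_near, cup_left, cup_right, glaze_jar, brush, wooden_rib from where it was at the start of the episode above 0.03 m).
It fails at once if a standing tile, cup or jar is tipped by more than 0.4 rad (angle between any of standing_tile_far, standing_tile_near, cup_left, cup_right, glaze_jar's own z axis and vertical above 0.4 rad).
It also fails if it takes over 45 s, if anything falls off the work surface, if the arm or the gripper's body presses on something with over 40 N, if the wrist force passes 120 N, or if a joint passes its speed limit or range.

## Robot

A 6-joint arm with a two-finger parallel gripper is mounted at the origin on the work surface. World frame = base frame: x ahead of the robot, y to its left, z up, the work surface at z = 0. Lengths are in m, angles in rad, forces in N, time in s.
With the tool pointing down it reaches from about 0.3 to 0.875 m from the base axis. Payload 6.4 kg.
Tool frame: the origin (TCP) lies between the finger pads; the fingertips stand 14 mm ahead of it and the grasp point (between the pads) lies 5 mm behind it; z points along the fingers, y is the line along which they close (so a half turn about z gives the same grasp; the last joint's range is limited). The gripper opens to 88 mm and grips with 3 to 60 N. Pads are 18 mm wide; open, the fingers measure 123 mm over their backs; the gripper's body (75 mm by 187 mm) begins 45 mm behind the grasp point.
Start: joints at [1.078, 0.181, 1.607, -0, 1.354, -0.206], TCP at [0.163, 0.552, 0.253] pointing down, gripper open.
Joint ranges: [-2.99, 2.99], [-0.89, 2.07], [0.3, 2.58], [-1.14, 4.28], [0, 2.63], [-3.12, 3.12]. Speed limits (rad/s): [2.57, 2.57, 3.01, 3.14, 3.14, 3.14].

## Interface

Orientations are given as a unit quaternion [w, x, y, z].
In Python, from rig import env gives the robot as it stands.
- The arm moves only by the tool apply_moves, never from a script. Its argument "commands" is a list of rows, each an object with "delta_pos": the shift along the tool's x, y, z in m, a list of three; "turn": the turn about the tool's z in degrees; "jaw": the closure, from 0 (fully open) to 1 (shut). In form: [{"delta_pos": [x, y, z], "turn": turn, "jaw": jaw}, ...]. A call has exactly 8 rows; each row is the pose to reach, as a shift and turn from the pose commanded when the call began, along the tool's axes at that moment; what a row does not reach only later rows make up. A row lasts 1/10 s, in which the tool goes at most 50 mm and 8.59 degrees, less where a joint would pass 70% of its speed; a pose out of reach is approached as far as the arm can. A call with a gripper value outside its range is refused whole. The fingers move at their own pace and stop on an object; "grip_force" is the grip in N (left out, the last holds). Time passes only in rows, so rows that repeat a pose let the fingers close, or fill a call up. It gives the time, the measured TCP pose, the force and the opening at its end, in the units of the state.
- env.observe(): the state, without advancing time (a new reading comes with each control period).
- env.read_camera(name): name is "scene" or "top" or "wrist"; returns a dict with "color" (384x512x3 uint8, red, green, blue), "camera_matrix" (3x3 intrinsics, pixels), "R" (3x3) and "t" (3): a world point X has camera coordinates R X + t; the wrist camera has in their place "T_tool_cam" (4x4, takes a point from camera to tool coordinates, whose origin is the TCP and whose axes are the flange's). Camera axes: x right, y down, z forward; pixel columns grow to the right and rows downward; lengths in m; the calibration is good to about 2 mm. The wrist camera is an equidistant fisheye: a pixel r from the principal point sees the ray r / f radians off the axis. A picture is of the moment at which its call begins: read the wrist's pose just before it. There is no depth.
- env.finish_job(): hands the job in, once; it reports no verdict.
The state is a dict: "t": time; "q": joint angles; "joint_vel": joint speeds; "effort": joint torques, N m; "eef_pos": TCP position; "orientation": TCP orientation; "ft_force": force on the tool from outside, world axes, zero at the start; "ft_torque": the same for the moment, N m; "width": finger opening in m.
Only numpy, scipy, OpenCV 4.12 (cv2) and the standard library are available. Lean on these libraries where they do the work, as an engineer would, in place of code of your own. Each camera call takes 0.05 s, during which the arm holds its last target. There are 200 camera calls.

## Working session

There is one attempt and no reset: what is moved stays moved. The work goes in short steps, Python scripts to look and compute and a tool call to move; the robot and the scene stay as the last step left them, time stands still between calls to the robot, and variables do not carry over. Pictures are saved under pics/ and viewed, on a budget of 10 in all, crops included, one or two more only if the job needs it, and the job is handed in when it is done.

Besides the shell and the picture viewer there is one more tool, called after "Call:" as a command line: name --argument value ..., lists and objects as JSON in quotes. apply_moves: Moves the arm, as the interface text tells. Its arguments: {"type":"object","properties":{"commands":{"type":"array"},"grip_force":{"type":"number"}},"required":["commands"]}

```bash
mkdir -p pics; ls
cat > h.py <<'E'
import numpy as np, cv2, pickle
from rig import env
def grab(n):
    c=env.read_camera(n); pickle.dump(c,open(f'{n}.pkl','wb')); return c
def px2w(c,u,v,z):
    K,R,t=(np.array(c[k]) for k in('camera_matrix','R','t'))
    d=R.T@np.linalg.solve(K,[u,v,1]); o=-R.T@t
    return o+d*(z-o[2])/d[2]
def w2px(c,X):
    K,R,t=(np.array(c[k]) for k in('camera_matrix','R','t'))
    p=K@(R@np.array(X,float)+t); return p[:2]/p[2]
E
python3 - <<'E'
from h import *
s=env.observe(); print(s['t'],s['eef_pos'],s['orientation'],s['width'])
for n in('top','scene'):
    c=grab(n); print(n,np.round(-np.array(c['R']).T@c['t'],3)); 
    cv2.imwrite(f'pics/{n}0.png',cv2.resize(c['color'][...,::-1],(800,600),interpolation=cv2.INTER_CUBIC))
E
```

```text
pics
0.0 [0.16239184 0.55105568 0.25179792] [-2.99379609e-04  1.42888011e-01  9.89738459e-01 -8.42334622e-04] 0.08839632493697609
top [0.369 0.    1.013]
scene [1.293 0.652 1.065]
```

View pics/top0.png

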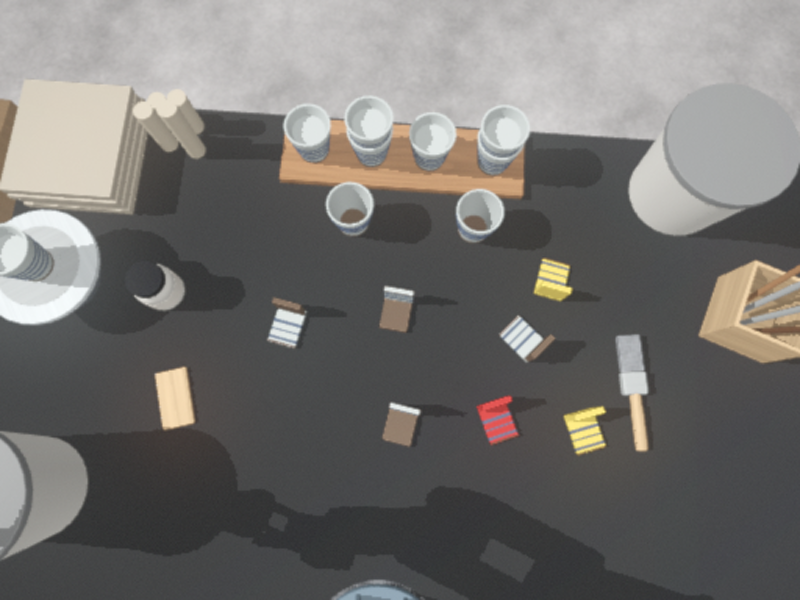

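View pics/scene0.png

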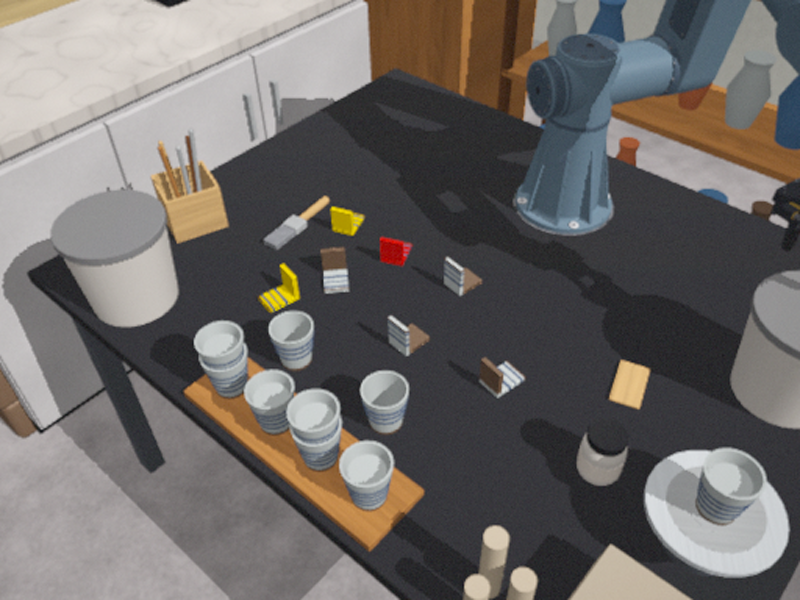

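Candidates, in top-view pixels: striped plate with brown foot at (287,325), striped plate with brown foot at (525,340), yellow at (553,280), red at (497,420), yellow at (585,430), and standing tiles at (397,308) and (402,424). I choose the two striped ones with brown feet and check them close up.

Run:
```python
from h import *
c=pickle.load(open('top.pkl','rb'));im=c['color'][...,::-1]
a=im[182:232,160:210];b=im[190:240,312:362]   # 8x
f=lambda x:cv2.resize(x,(400,400),interpolation=cv2.INTER_CUBIC)
cv2.imwrite('pics/crop.png',np.hstack([f(a),f(b)]))
```

```text
(no output)
```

View pics/crop.png

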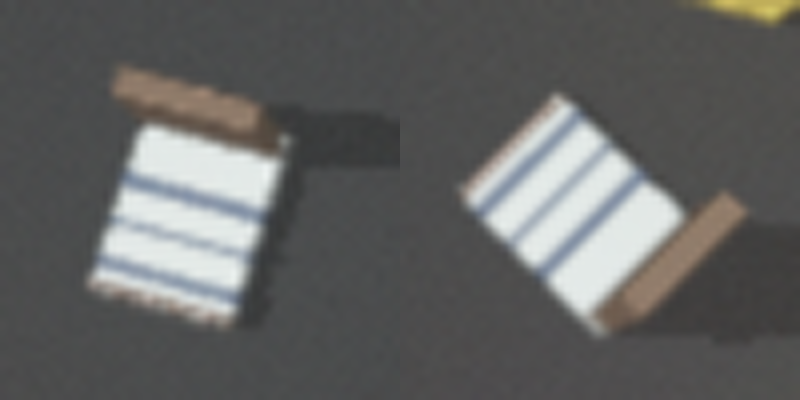

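```bash
cat >> h.py <<'E'
from scipy.optimize import least_squares
def P(p,X):
    c,s=np.cos(p[2]),np.sin(p[2]); return [p[0]+c*X[0]-s*X[1],p[1]+s*X[0]+c*X[1],X[2]]
def fit(c,pts,p0):
    r=lambda p:np.ravel([w2px(c,P(p,X))-uv for X,uv in pts])
    return least_squares(r,p0,loss='soft_l1')
E
python3 - <<'E'
from h import *
c=pickle.load(open('top.pkl','rb'))
L=lambda x,y:np.array([160+(x+.5)/8-.5,182+(y+.5)/8-.5]); R=lambda x,y:np.array([312+(x-400+.5)/8-.5,190+(y+.5)/8-.5])
m=.001
# left: x axis -> world -x ; y (z cross x) -> world -y = image right
pl=[((.07,-.025,.008),L(97,275)),((.07,.025,.008),L(238,312)),((0,-.025,.062),L(120,66)),((.0,.025,.062),L(272,105)),((.01,-.025,.062),L(112,92)),((.01,.025,.062),L(262,127))]
# right: x axis -> image up-left; y -> image up-right? y=rot90ccw of x in world
pr=[((.07,.025,0),R(463,190)),((.07,-.025,0),R(558,95)),((.07,.025,.008),R(477,203)),((.07,-.025,.008),R(573,108)),((0,.025,.062),R(625,325)),((0,-.025,.062),R(748,210)),((.01,.025,.062),R(600,315)),((.01,-.025,.062),R(728,192))]
for n,p,g in(('L',pl,(.4,.13,3.1)),('R',pr,(.35,-.18,.8))):
    s=fit(c,p,g); print(n,s.x,np.round(s.fun,1),'ends',P(s.x,(.01,0,.062)),P(s.x,(.07,0,0)))
for n,u,v in(('standfar',397,290),('standnear',405,408),('red',510,402),('yel',553,295),('yel2',590,412),('cupL',352,228),('cupR',478,235),('brushtop',628,340),('brushend',642,448)):
    print(n,px2w(c,u*.64,v*.64,.0)[:2].round(3),px2w(c,u*.64,v*.64,.07)[:2].round(3))
E
```

```text
L [0.56532146 0.19830093 2.96321862] [ 0.2  1.3 -0.3  1.1  0.6 -0.5 -0.6 -0.9  0.5 -0.3 -0.4 -0.1] ends [np.float64(0.5554801201970152), np.float64(0.20007522994167387), 0.062] [np.float64(0.4964321108588859), np.float64(0.21072100812855135), 0]
R [ 0.51097223 -0.24316391  0.78414723] [-0.5  0.4  0.5  0.9 -1.8 -1.7 -0.8 -1.2  1.6 -0.2 -0.1  1.9  2.1 -1.8
 -0.2  1.3] ends [np.float64(0.5180521424144152), np.float64(-0.2361016896234308), 0.062] [np.float64(0.56053158873149), np.float64(-0.19372838858852487), 0]
standfar [0.611 0.013] [0.594 0.012]
standnear [ 0.399 -0.017] [ 0.397 -0.016]
red [ 0.423 -0.201] [ 0.419 -0.187]
yel [ 0.623 -0.274] [ 0.605 -0.255]
yel2 [ 0.416 -0.342] [ 0.413 -0.318]
cupL [0.724 0.106] [0.699 0.099]
cupR [ 0.728 -0.131] [ 0.703 -0.122]
brushtop [ 0.549 -0.41 ] [ 0.537 -0.382]
brushend [ 0.361 -0.432] [ 0.362 -0.402]
```

```bash
cat >> h.py <<'E'
from scipy.spatial.transform import Rotation as Ro
T={'L':(.5653,.1983,2.963),'R':(.511,-.2432,.784)}
def goal(n,fwd,tipz):  # finger centre fwd of heel in push direction
    x,y,a=T[n]; return np.array([x-fwd*np.cos(a),y-fwd*np.sin(a),tipz+.014])
def plan(n,*fz):
    s=env.observe();w,x,y,z=s['orientation'];R=Ro.from_quat([x,y,z,w]).as_matrix()
    # tool x along +/- push
    a=T[n][2]; d=R.T@[np.cos(a),np.sin(a),0]; t=np.degrees(np.arctan2(d[1],d[0])); t=(t+90)%180-90
    print('t',s['t'],'pos',s['eef_pos'].round(4),'q6',s['q'][5].round(2),'w',round(s['width'],3),'F',np.round(s['ft_force'],1),'turn',round(t,1))
    for f in fz: print(f,(R.T@(goal(n,*f)-s['eef_pos'])).round(4))
E
python3 -c "
from h import *
plan('L',(-.035,.13))"
```

```text
t 0.1 pos [0.1625 0.5511 0.2519] q6 -0.21 w 0.088 F [-0.2  0.   0.4] turn -6.2
(-0.035, 0.13) [-0.4514 -0.228   0.1081]
```

Call:
apply_moves --commands '[{"delta_pos": [-0.04,-0.02,0],"turn": -6.2,"jaw": 1},{"delta_pos": [-0.08,-0.04,0],"turn": -6.2,"jaw": 1},{"delta_pos": [-0.12,-0.06,0],"turn": -6.2,"jaw": 1},{"delta_pos": [-0.16,-0.08,0],"turn": -6.2,"jaw": 1},{"delta_pos": [-0.2,-0.1,0],"turn": -6.2,"jaw": 1},{"delta_pos": [-0.24,-0.12,0],"turn": -6.2,"jaw": 1},{"delta_pos": [-0.28,-0.14,0],"turn": -6.2,"jaw": 1},{"delta_pos": [-0.32,-0.16,0],"turn": -6.2,"jaw": 1}]'

```text
t: 0.9
eef_pos: [0.4252, 0.306, 0.2525]
orientation: [-0.0, 0.089, 0.996, -0.0]
ft_force: [0.2, 1.1, -0.4]
width: 0.0261
```

```bash
python3 -c "
from h import *
plan('L',(-.035,.13))"
```

```text
t 0.9 pos [0.4252 0.306  0.2525] q6 -1.0 w 0.026 F [ 0.2  1.1 -0.4] turn 0.0
(-0.035, 0.13) [-0.1221 -0.0811  0.1084]
```

Call:
apply_moves --commands '[{"delta_pos": [-0.04,-0.02,0.0],"turn": 0,"jaw": 1},{"delta_pos": [-0.08,-0.05,0.03],"turn": 0,"jaw": 1},{"delta_pos": [-0.12,-0.08,0.06],"turn": 0,"jaw": 1},{"delta_pos": [-0.12,-0.08,0.1],"turn": 0,"jaw": 1},{"delta_pos": [-0.12,-0.08,0.1],"turn": 0,"jaw": 1},{"delta_pos": [-0.12,-0.08,0.1],"turn": 0,"jaw": 1},{"delta_pos": [-0.12,-0.08,0.1],"turn": 0,"jaw": 1},{"delta_pos": [-0.12,-0.08,0.1],"turn": 0,"jaw": 1}]'

```text
t: 1.7
eef_pos: [0.529, 0.2087, 0.1552]
orientation: [0.002, 0.088, 0.996, 0.001]
ft_force: [0.7, 0.6, 0.8]
width: 0.0004
```

Run:
```python
from h import *
plan('L',(-.035,.054),(-.025,.054))
c=grab('wrist');s=env.observe();c['s']=s;pickle.dump(c,open('w1.pkl','wb'))
a=c['color'][...,::-1]; b=grab('scene')['color'][...,::-1]
b=b[200:290,270:360]
cv2.imwrite('pics/w1.png',np.hstack([cv2.resize(a,(440,330),interpolation=cv2.INTER_CUBIC),cv2.resize(b,(330,330),interpolation=cv2.INTER_CUBIC)]))
K=np.array(c['camera_matrix']);print(K,c['T_tool_cam'])
w,x,y,z=s['orientation'];R=Ro.from_quat([x,y,z,w]).as_matrix()
for X in [(.01,.025,.062),(.01,-.025,.062),(0,.025,.062),(0,-.025,.062),(.07,.025,.008),(.07,-.025,.008)]:
    t=R.T@(np.array(P(T['L'],X))-s['eef_pos']);p=np.linalg.inv(c['T_tool_cam'])@np.r_[t,1]
    th=np.arctan2(np.hypot(*p[:2]),p[2]);d=p[:2]/np.hypot(*p[:2])
    print(X,((K[:2,2]+d*th*K[0,0])*440/512).round(0))
```

```text
t 1.7 pos [0.529  0.2087 0.1552] q6 -1.23 w 0.0 F [0.7 0.6 0.8] turn 0.1
(-0.035, 0.054) [-0.0022 -0.0039  0.0872]
(-0.025, 0.054) [-0.0122 -0.004   0.0872]
[[297.31863964   0.         254.06333583]
 [  0.         297.31863964 194.60628823]
 [  0.           0.           1.        ]] [[-6.74733158e-04 -9.65114020e-01 -2.61829091e-01  6.76642933e-02]
 [ 9.99998762e-01 -1.02333236e-03  1.19505469e-03 -4.63713384e-04]
 [-1.42130222e-03 -2.61827960e-01  9.65113516e-01 -1.32823941e-01]
 [ 0.00000000e+00  0.00000000e+00  0.00000000e+00  1.00000000e+00]]
(0.01, 0.025, 0.062) [188. 201.]
(0.01, -0.025, 0.062) [241. 201.]
(0, 0.025, 0.062) [189. 210.]
(0, -0.025, 0.062) [240. 211.]
(0.07, 0.025, 0.008) [192. 131.]
(0.07, -0.025, 0.008) [238. 131.]
```

View pics/w1.png

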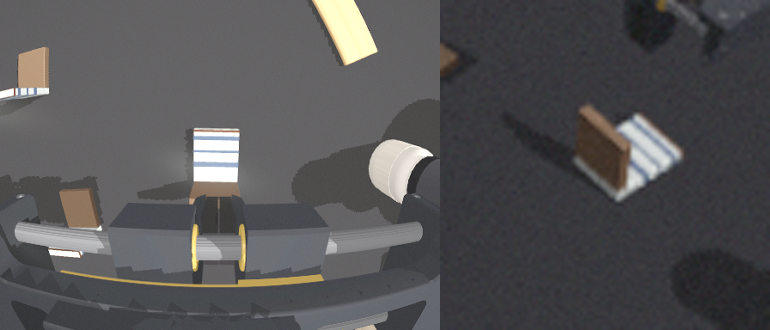

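The wrist view shows the plate's free corners at (193,129) and (240,129), against a prediction of (192,131) and (238,131), so the fit is good. Going down behind the foot.

Call:
apply_moves --commands '[{"delta_pos": [-0.002,-0.004,0.03],"turn": 0,"jaw": 1},{"delta_pos": [-0.002,-0.004,0.06],"turn": 0,"jaw": 1},{"delta_pos": [-0.002,-0.004,0.08],"turn": 0,"jaw": 1},{"delta_pos": [-0.002,-0.004,0.087],"turn": 0,"jaw": 1},{"delta_pos": [-0.002,-0.004,0.087],"turn": 0,"jaw": 1},{"delta_pos": [-0.002,-0.004,0.087],"turn": 0,"jaw": 1},{"delta_pos": [-0.002,-0.004,0.087],"turn": 0,"jaw": 1},{"delta_pos": [-0.002,-0.004,0.087],"turn": 0,"jaw": 1}]'

```text
t: 2.6
eef_pos: [0.5303, 0.2034, 0.067]
orientation: [0.001, 0.089, 0.996, 0.0]
ft_force: [-1.1, -0.3, 0.6]
width: 0.0002
```

```bash
python3 -c "
from h import *
plan('L',(-.021,.054),(-.001,.053),(.008,.050),(.017,.046),(.024,.041),(.031,.035))"
```

```text
t 2.6 pos [0.5303 0.2034 0.067 ] q6 -1.23 w 0.0 F [-1.1 -0.3  0.6] turn 0.0
(-0.021, 0.054) [-0.0143  0.0012 -0.001 ]
(-0.001, 0.053) [-0.0343  0.0012  0.0001]
(0.008, 0.05) [-0.0433  0.0012  0.0031]
(0.017, 0.046) [-0.0523  0.0012  0.0071]
(0.024, 0.041) [-0.0593  0.0012  0.0121]
(0.031, 0.035) [-0.0663  0.0012  0.0181]
```

Call:
apply_moves --commands '[{"delta_pos": [-0.01,0.001,0],"turn": 0,"jaw": 1},{"delta_pos": [-0.015,0.001,0],"turn": 0,"jaw": 1},{"delta_pos": [-0.02,0.001,0],"turn": 0,"jaw": 1},{"delta_pos": [-0.025,0.001,0],"turn": 0,"jaw": 1},{"delta_pos": [-0.03,0.001,0],"turn": 0,"jaw": 1},{"delta_pos": [-0.035,0.001,0.0],"turn": 0,"jaw": 1},{"delta_pos": [-0.04,0.001,0.002],"turn": 0,"jaw": 1},{"delta_pos": [-0.043,0.001,0.003],"turn": 0,"jaw": 1}]'

```text
t: 3.4
eef_pos: [0.5725, 0.1964, 0.0625]
orientation: [0.0, 0.089, 0.996, -0.0]
ft_force: [-1.1, 0.6, -0.2]
width: 0.0007
```

Run:
```python
from h import *
plan('L',(.017,.046),(.024,.041),(.031,.035))
b=grab('scene')['color'][...,::-1][180:300,260:380]
cv2.imwrite('pics/s2.png',cv2.resize(b,(480,480),interpolation=cv2.INTER_CUBIC))
```

```text
t 3.4 pos [0.5725 0.1964 0.0625] q6 -1.26 w 0.001 F [-1.1  0.6 -0.2] turn -0.0
(0.017, 0.046) [-0.0096  0.0006  0.0025]
(0.024, 0.041) [-0.0166  0.0006  0.0075]
(0.031, 0.035) [-0.0236  0.0006  0.0135]
```

View pics/s2.png

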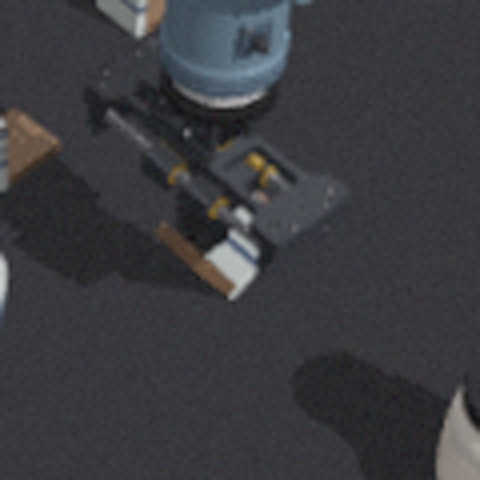

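The tile is tipping, with the foot leaning away at about (200,260). I continue along the arc.

Call:
apply_moves --commands '[{"delta_pos": [-0.006,0,0.002],"turn": 0,"jaw": 1},{"delta_pos": [-0.01,0,0.003],"turn": 0,"jaw": 1},{"delta_pos": [-0.014,0,0.006],"turn": 0,"jaw": 1},{"delta_pos": [-0.018,0,0.009],"turn": 0,"jaw": 1},{"delta_pos": [-0.022,0,0.012],"turn": 0,"jaw": 1},{"delta_pos": [-0.026,0,0.016],"turn": 0,"jaw": 1},{"delta_pos": [-0.03,0,0.02],"turn": 0,"jaw": 1},{"delta_pos": [-0.03,0,0.02],"turn": 0,"jaw": 1}]'

```text
t: 4.25
eef_pos: [0.6015, 0.191, 0.0419]
orientation: [-0.0, 0.089, 0.996, -0.0]
ft_force: [-0.3, 0.7, 0.6]
width: 0.0007
```

Run:
```python
from h import *
plan('L',(.035,.035))
b=grab('scene')['color'][...,::-1][180:300,260:380]
cv2.imwrite('pics/s3.png',cv2.resize(b,(480,480),interpolation=cv2.INTER_CUBIC))
```

```text
t 4.25 pos [0.6015 0.191  0.0419] q6 -1.27 w 0.001 F [-0.3  0.7  0.6] turn -0.0
(0.035, 0.035) [ 0.002   0.0007 -0.0071]
```

View pics/s3.png

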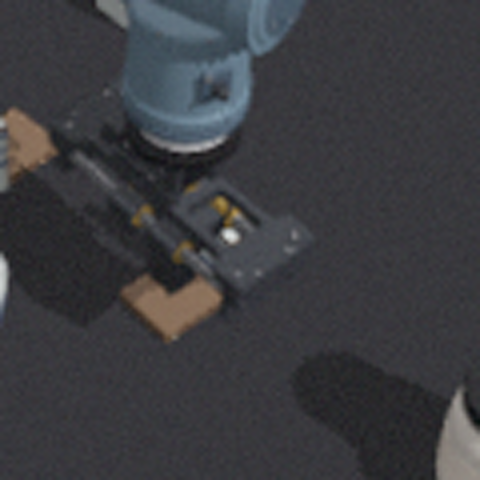

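The foot now lies flat, so the tile has landed. Lifting straight up.

Call:
apply_moves --commands '[{"delta_pos": [0,0,-0.03],"turn": 0,"jaw": 1},{"delta_pos": [0,0,-0.07],"turn": 0,"jaw": 1},{"delta_pos": [0,0,-0.11],"turn": 0,"jaw": 1},{"delta_pos": [0,0,-0.15],"turn": 0,"jaw": 1},{"delta_pos": [0,0,-0.17],"turn": 0,"jaw": 1},{"delta_pos": [0,0,-0.17],"turn": 0,"jaw": 1},{"delta_pos": [0,0,-0.17],"turn": 0,"jaw": 1},{"delta_pos": [0,0,-0.17],"turn": 0,"jaw": 1}]'

```text
t: 5.1
eef_pos: [0.6002, 0.1911, 0.2104]
orientation: [-0.002, 0.089, 0.996, -0.0]
ft_force: [0.0, 0.0, 0.3]
width: 0.0003
```

```bash
python3 -c "
from h import *
plan('R',(-.038,.15))"
```

```text
t 5.1 pos [0.6002 0.1911 0.2104] q6 -1.27 w 0.0 F [0.  0.  0.3] turn -55.2
(-0.038, 0.15) [-0.0112 -0.412   0.0468]
```

Call:
apply_moves --commands '[{"delta_pos": [-0.001,-0.04,0],"turn": -7,"jaw": 1},{"delta_pos": [-0.002,-0.08,0],"turn": -14,"jaw": 1},{"delta_pos": [-0.003,-0.12,0],"turn": -21,"jaw": 1},{"delta_pos": [-0.004,-0.16,0],"turn": -28,"jaw": 1},{"delta_pos": [-0.006,-0.2,0],"turn": -35,"jaw": 1},{"delta_pos": [-0.007,-0.24,0],"turn": -42,"jaw": 1},{"delta_pos": [-0.008,-0.28,0],"turn": -49,"jaw": 1},{"delta_pos": [-0.009,-0.32,0],"turn": -55.2,"jaw": 1}]'

```text
t: 5.9
eef_pos: [0.552, -0.1264, 0.2105]
orientation: [-0.001, -0.385, 0.923, 0.001]
ft_force: [0.9, 0.3, -0.4]
width: 0.0004
```

```bash
python3 -c "
from h import *
plan('R',(-.038,.13))"
```

```text
t 5.9 pos [ 0.552  -0.1264  0.2105] q6 -2.8 w 0.0 F [ 0.9  0.3 -0.4] turn 0.3
(-0.038, 0.13) [ 0.0738 -0.0536  0.0664]
```

The last joint is at -2.8 with a limit of -3.12, so I flip the wrist by half a turn to get margin.

Call:
apply_moves --commands '[{"delta_pos": [0,0,0],"turn": 8,"jaw": 1},{"delta_pos": [0,0,0],"turn": 16,"jaw": 1},{"delta_pos": [0,0,0],"turn": 24,"jaw": 1},{"delta_pos": [0,0,0],"turn": 32,"jaw": 1},{"delta_pos": [0,0,0],"turn": 40,"jaw": 1},{"delta_pos": [0,0,0],"turn": 48,"jaw": 1},{"delta_pos": [0,0,0],"turn": 56,"jaw": 1},{"delta_pos": [0,0,0],"turn": 64,"jaw": 1}]'

```text
t: 6.7
eef_pos: [0.5524, -0.1248, 0.2103]
orientation: [-0.002, 0.168, 0.986, 0.001]
ft_force: [0.7, 0.5, 0.0]
width: 0.0004
```

Call:
apply_moves --commands '[{"delta_pos": [0,0,0],"turn": 8,"jaw": 1},{"delta_pos": [0,0,0],"turn": 16,"jaw": 1},{"delta_pos": [0,0,0],"turn": 24,"jaw": 1},{"delta_pos": [0,0,0],"turn": 32,"jaw": 1},{"delta_pos": [0,0,0],"turn": 40,"jaw": 1},{"delta_pos": [0,0,0],"turn": 48,"jaw": 1},{"delta_pos": [0,0,0],"turn": 56,"jaw": 1},{"delta_pos": [0,0,0],"turn": 64,"jaw": 1}]'

```text
t: 7.5
eef_pos: [0.5524, -0.1248, 0.2103]
orientation: [-0.002, 0.665, 0.747, -0.001]
ft_force: [0.5, -1.0, 0.4]
width: 0.0004
```

Call:
apply_moves --commands '[{"delta_pos": [0,0,0],"turn": 8,"jaw": 1},{"delta_pos": [0,0,0],"turn": 16,"jaw": 1},{"delta_pos": [0,0,0],"turn": 24,"jaw": 1},{"delta_pos": [0,0,0],"turn": 32,"jaw": 1},{"delta_pos": [0,0,0],"turn": 40,"jaw": 1},{"delta_pos": [0,0,0],"turn": 48,"jaw": 1},{"delta_pos": [0,0,0],"turn": 52,"jaw": 1},{"delta_pos": [0,0,0],"turn": 52,"jaw": 1}]'

```text
t: 8.3
eef_pos: [0.5525, -0.1249, 0.2106]
orientation: [-0.001, 0.924, 0.382, -0.001]
ft_force: [-0.3, 0.4, -0.1]
width: 0.0004
```

```bash
python3 -c "
from h import *
plan('R',(-.038,.13))"
```

```text
t 8.3 pos [ 0.5525 -0.1249  0.2106] q6 0.35 w 0.0 F [-0.3  0.4 -0.1] turn 0.0
(-0.038, 0.13) [-0.0749  0.0547  0.0665]
```

Call:
apply_moves --commands '[{"delta_pos": [-0.03,0.02,0.0],"turn": 0,"jaw": 1},{"delta_pos": [-0.06,0.04,0.02],"turn": 0,"jaw": 1},{"delta_pos": [-0.075,0.055,0.04],"turn": 0,"jaw": 1},{"delta_pos": [-0.075,0.055,0.066],"turn": 0,"jaw": 1},{"delta_pos": [-0.075,0.055,0.066],"turn": 0,"jaw": 1},{"delta_pos": [-0.075,0.055,0.066],"turn": 0,"jaw": 1},{"delta_pos": [-0.075,0.055,0.066],"turn": 0,"jaw": 1},{"delta_pos": [-0.075,0.055,0.066],"turn": 0,"jaw": 1}]'

```text
t: 9.1
eef_pos: [0.5401, -0.2171, 0.1482]
orientation: [0.001, 0.924, 0.383, 0.001]
ft_force: [-0.2, -0.5, 0.8]
width: 0.0004
```

Run:
```python
from h import *
plan('R',(-.038,.054))
s=env.observe();c=grab('wrist')
a=c['color'][...,::-1]; b=grab('scene')['color'][...,::-1]
b=b[130:250,180:340]
cv2.imwrite('pics/w4.png',np.hstack([cv2.resize(a[80:260,130:370],(480,360),interpolation=cv2.INTER_CUBIC),cv2.resize(b,(320,360//360*240),interpolation=cv2.INTER_CUBIC) if 0 else cv2.copyMakeBorder(cv2.resize(b,(320,240)),0,120,0,0,cv2.BORDER_CONSTANT)]))
K=np.array(c['camera_matrix'])
w,x,y,z=s['orientation'];R=Ro.from_quat([x,y,z,w]).as_matrix()
for X in [(.01,.025,.062),(.01,-.025,.062),(.07,.025,.008),(.07,-.025,.008)]:
    t=R.T@(np.array(P(T['R'],X))-s['eef_pos']);p=np.linalg.inv(c['T_tool_cam'])@np.r_[t,1]
    th=np.arctan2(np.hypot(*p[:2]),p[2]);d=p[:2]/np.hypot(*p[:2])
    print(X,((K[:2,2]+d*th*K[0,0]-[130,80])*2).round(0))
```

```text
t 9.1 pos [ 0.5401 -0.2171  0.1482] q6 0.2 w 0.0 F [-0.2 -0.5  0.8] turn 0.1
(-0.038, 0.054) [-0.0011 -0.0023  0.0801]
(0.01, 0.025, 0.062) [181. 316.]
(0.01, -0.025, 0.062) [306. 317.]
(0.07, 0.025, 0.008) [190. 149.]
(0.07, -0.025, 0.008) [298. 150.]
```

View pics/w4.png

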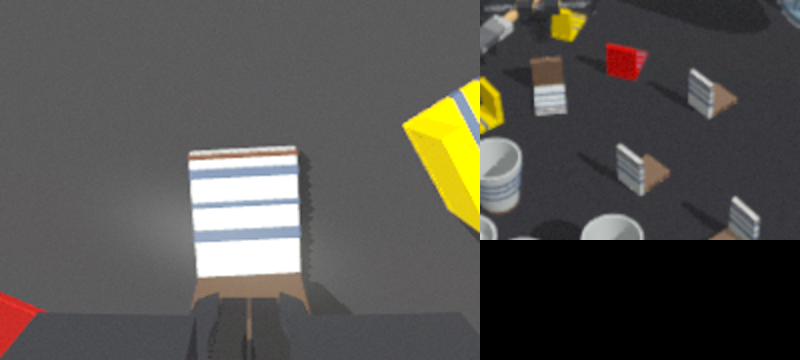

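The free corners are at (190,155) and (298,149), and the plate root is at (196..302,276). The tile is turned about -3° from my fit, and the heel sits roughly 3 mm towards tool +y. I correct for both while descending.

Call:
apply_moves --commands '[{"delta_pos": [-0.001,0.001,0.03],"turn": -3,"jaw": 1},{"delta_pos": [-0.001,0.001,0.06],"turn": -3,"jaw": 1},{"delta_pos": [-0.001,0.001,0.075],"turn": -3,"jaw": 1},{"delta_pos": [-0.001,0.001,0.08],"turn": -3,"jaw": 1},{"delta_pos": [-0.001,0.001,0.08],"turn": -3,"jaw": 1},{"delta_pos": [-0.001,0.001,0.08],"turn": -3,"jaw": 1},{"delta_pos": [-0.001,0.001,0.08],"turn": -3,"jaw": 1},{"delta_pos": [-0.001,0.001,0.08],"turn": -3,"jaw": 1}]'

```text
t: 10.0
eef_pos: [0.5399, -0.219, 0.0678]
orientation: [0.001, 0.914, 0.407, 0.001]
ft_force: [0.0, -0.2, 0.1]
width: 0.0003
```

```bash
python3 -c "
from h import *
T['R']=(.513,-.2455,.836)
plan('R',(-.001,.053),(.008,.050),(.017,.046),(.024,.041),(.031,.035))"
```

```text
t 10.0 pos [ 0.5399 -0.219   0.0678] q6 0.14 w 0.0 F [ 0.  -0.2  0.1] turn 0.1
(-0.001, 0.053) [-0.0367 -0.0023  0.0008]
(0.008, 0.05) [-0.0457 -0.0023  0.0038]
(0.017, 0.046) [-0.0547 -0.0023  0.0078]
(0.024, 0.041) [-0.0617 -0.0023  0.0128]
(0.031, 0.035) [-0.0687 -0.0023  0.0188]
```

Call:
apply_moves --commands '[{"delta_pos": [-0.01,-0.001,0],"turn": 0,"jaw": 1},{"delta_pos": [-0.016,-0.001,0],"turn": 0,"jaw": 1},{"delta_pos": [-0.022,-0.001,0],"turn": 0,"jaw": 1},{"delta_pos": [-0.027,-0.001,0.001],"turn": 0,"jaw": 1},{"delta_pos": [-0.032,-0.001,0.001],"turn": 0,"jaw": 1},{"delta_pos": [-0.037,-0.001,0.001],"turn": 0,"jaw": 1},{"delta_pos": [-0.042,-0.001,0.003],"turn": 0,"jaw": 1},{"delta_pos": [-0.046,-0.001,0.004],"turn": 0,"jaw": 1}]'

```text
t: 10.8
eef_pos: [0.5074, -0.2524, 0.0625]
orientation: [-0.0, 0.914, 0.406, -0.0]
ft_force: [0.4, 0.1, -0.8]
width: 0.0006
```

Call:
apply_moves --commands '[{"delta_pos": [-0.005,0,0.002],"turn": 0,"jaw": 1},{"delta_pos": [-0.009,0,0.004],"turn": 0,"jaw": 1},{"delta_pos": [-0.013,0,0.007],"turn": 0,"jaw": 1},{"delta_pos": [-0.017,0,0.01],"turn": 0,"jaw": 1},{"delta_pos": [-0.021,0,0.013],"turn": 0,"jaw": 1},{"delta_pos": [-0.025,0,0.017],"turn": 0,"jaw": 1},{"delta_pos": [-0.028,0,0.02],"turn": 0,"jaw": 1},{"delta_pos": [-0.028,0,0.02],"turn": 0,"jaw": 1}]'

```text
t: 11.6
eef_pos: [0.4884, -0.2729, 0.0421]
orientation: [-0.0, 0.914, 0.406, -0.0]
ft_force: [0.2, -0.2, -0.3]
width: 0.0005
```

Run:
```python
from h import *
plan('R',(.035,.035))
b=grab('scene')['color'][...,::-1][120:240,170:290]
cv2.imwrite('pics/s5.png',cv2.resize(b,(480,480),interpolation=cv2.INTER_CUBIC))
```

```text
t 11.6 pos [ 0.4884 -0.2729  0.0421] q6 0.01 w 0.001 F [ 0.2 -0.2 -0.3] turn 3.0
(0.035, 0.035) [ 0.0023 -0.005  -0.0069]
```

View pics/s5.png

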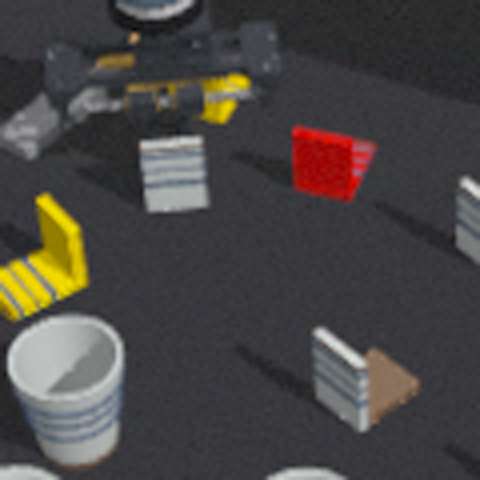

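The plate at (175,175) now looks upright. Lift off, retreat, and check with the top and scene cameras.

Call:
apply_moves --commands '[{"delta_pos": [0,0,-0.03],"turn": 0,"jaw": 1},{"delta_pos": [0,0,-0.07],"turn": 0,"jaw": 1},{"delta_pos": [0,0,-0.11],"turn": 0,"jaw": 1},{"delta_pos": [0,0,-0.15],"turn": 0,"jaw": 1},{"delta_pos": [0,0,-0.19],"turn": 0,"jaw": 1},{"delta_pos": [0,0,-0.21],"turn": 0,"jaw": 1},{"delta_pos": [0,0,-0.21],"turn": 0,"jaw": 1},{"delta_pos": [0,0,-0.21],"turn": 0,"jaw": 1}]'

```text
t: 12.45
eef_pos: [0.4889, -0.2727, 0.2524]
orientation: [0.0, 0.914, 0.407, 0.0]
ft_force: [-0.4, -0.5, -0.5]
width: 0.0004
```

Call:
apply_moves --commands '[{"delta_pos": [0.0,0.04,-0.02],"turn": 0,"jaw": 1},{"delta_pos": [0.0,0.08,-0.04],"turn": 0,"jaw": 1},{"delta_pos": [-0.0,0.12,-0.06],"turn": 0,"jaw": 1},{"delta_pos": [-0.0,0.12,-0.08],"turn": 0,"jaw": 1},{"delta_pos": [-0.0,0.12,-0.08],"turn": 0,"jaw": 1},{"delta_pos": [-0.0,0.12,-0.08],"turn": 0,"jaw": 1},{"delta_pos": [-0.0,0.12,-0.08],"turn": 0,"jaw": 1},{"delta_pos": [-0.0,0.12,-0.08],"turn": 0,"jaw": 1}]'

```text
t: 13.25
eef_pos: [0.5774, -0.3524, 0.3313]
orientation: [-0.001, 0.914, 0.407, -0.0]
ft_force: [-0.1, -0.5, -0.3]
width: 0.0003
```

Run:
```python
from h import *
o=pickle.load(open('top.pkl','rb'))['color']
c=grab('top');s=grab('scene')
t=c['color'][110:300,140:430][...,::-1]; b=s['color'][110:270,180:350][...,::-1]
a=cv2.resize(t,(458,300));b=cv2.resize(b,(319,300))
cv2.imwrite('pics/f.png',cv2.resize(np.hstack([a,b]),(800,309)))
```

```text
(no output)
```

View pics/f.png

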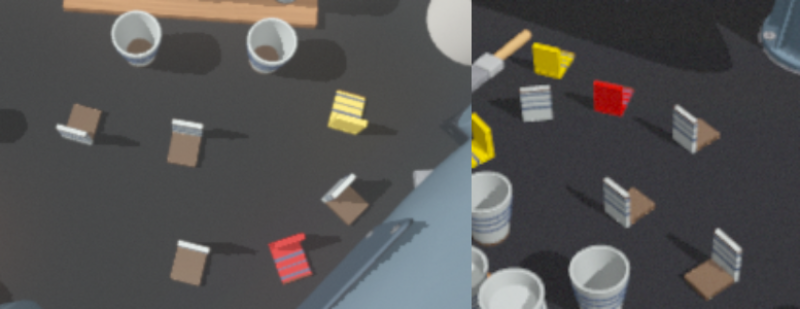

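Run:
```python
from h import *
c=pickle.load(open('top.pkl','rb'));k=471/290
for u,v,n in((77,143,'L'),(336,188,'R')):
    p=px2w(c,140+u/k,110+v/k,0)[:2];print(n,p.round(3),np.hypot(*(p-T[n][:2])).round(3))
s=env.observe();print(s['t'],np.abs(s['joint_vel']).max().round(4))
env.finish_job()
```

```text
L [0.56 0.2 ] 0.005
R [ 0.514 -0.256] 0.013
13.35 0.0115
the job is handed in; nothing more can be done
```

Both fallen striped tiles now stand upright on their feet, and I handed the job in at 13.35 s of the 45 s allowed. I pushed each foot over with the closed fingertips, starting near the top and following it down, without lifting or carrying either tile.

- **Tiles:** the last top and scene pictures show both plates upright with the feet flat. By a rough pixel reading, the heels are about 5 mm (left) and 13 mm (right) from where they lay. I judged uprightness by eye and did not measure it.
- **Bystanders:** the standing tiles and the cups look unmoved, as do the red and yellow look-alikes. I did not measure their positions. The jar and the wooden rib were outside the last pictures, and of the brush only part was visible. The gripper stayed well away from the jar and rib, and passed above the brush's part of the table only after lifting.
- **Forces:** the wrist readings at the end of each move were about 1 N, and the arm was clear of everything at the end.
- **Disagreement:** my first fit of the right tile was about 3° and 3 mm off against the wrist view. I corrected it before pushing.

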